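# Sort the loose microscope optics into their trays

## Task

Tidy the microscope bench: stand both eyepieces upright in the square tray and the objective upright in the long tray; two of the three stand beneath the low lamp rail and must be drawn out from under it. They are delicate optics, so feel for each tray's padded floor and set them down gently: do not drop, knock over or press them hard. Do not bump the rail, and leave the jar, the weight and the dish where they are.

Things in the scene. Friction and masses are not known exactly. Their poses are not given: they have to be found in the camera images.
- eyepiece_a: First microscope eyepiece, black with an aluminium foot tube: the thick, blunt kind. Stands upright, 58 mm tall: foot tube diameter 31 mm for the lowest 20 mm, above it a head of diameter 39 mm up to a flat top. 0.08 to 0.17 kg. Origin: centre of its underside; z up along its axis
- eyepiece_b: Second microscope eyepiece, black with an aluminium foot tube: the thick, blunt kind. Stands upright, 58 mm tall: foot tube diameter 31 mm for the lowest 20 mm, above it a head of diameter 39 mm up to a flat top. 0.08 to 0.17 kg. Origin: centre of its underside; z up along its axis
- objective: Microscope objective, black with an aluminium nose: the slim kind with a pointed end. Stands upright, 62 mm tall: barrel of diameter 28 mm for the lowest 46 mm, above it a nose tapering from 25 to 13 mm. 0.08 to 0.15 kg. Origin: centre of its underside; z up along its axis
- square_tray: White square tray for eyepieces, 140 x 140 mm outside. Fixed; open box, walls 4 mm thick and 40 mm high. Its grey padded floor gives a few mm, is adjustable and may stand anywhere from 9 to 32 mm above the bench, not reported: find it by touch when setting down. Origin: centre of the underside of the box, on the bench; x and y along its sides
- long_tray: White long tray for the objective, 190 mm (x) by 120 mm (y) outside. Fixed; open box, walls 4 mm thick and 40 mm high. Its grey padded floor gives a few mm, is adjustable and may stand anywhere from 9 to 32 mm above the bench, not reported: find it by touch when setting down. Origin: centre of the underside of the box, on the bench; x and y along its sides
- rail: Fixed lamp rail: aluminium bar along its y axis on two posts, 480 mm long, 34 mm wide (x), underside 165 mm and top 191 mm above the bench. Posts 34 x 30 mm at y = +-220 mm (feet 90 x 60 x 12 mm); black clamps 45 mm wide, 34 mm high at y = +-222 mm. The bar bars a vertical tool from things under it: tilt 30 to 45 degrees. Origin: on the bench under the bar's middle
- jar: Amber jar with a white cap, diameter 60 mm, 85 mm tall, a bystander. Origin: centre of its underside
- weight: Plain steel cylinder weight, diameter 50 mm, 55 mm tall, a bystander. Origin: centre of its underside
- dish: Small round white dish, diameter 60 mm, 14 mm high, a bystander. Origin: centre of its underside
Not all that is in view belongs to the job. What is shaped like the objective but green or yellow is not meant.

How it is judged:
By the outcome, as a careful person would: the job done as asked, in the order asked, and still so for the second after the job is handed in, with the robot touching nothing.
It also fails if it takes over 69 s, if anything falls off the work surface, if the arm or the gripper's body presses on something with over 40 N, if the wrist force passes 120 N, or if a joint passes its speed limit or range.

## Robot

A 6-joint arm with a two-finger parallel gripper is mounted at the origin on the work surface. World frame = base frame: x ahead of the robot, y to its left, z up, the work surface at z = 0. Lengths are in mm, angles in rad, forces in N, time in s.
With the tool pointing down it reaches from about 400 to 825 mm from the base axis. Payload 7 kg.
Tool frame: the origin (TCP) lies at the very end of the fingers, on their centre line; the grasp point (between the pads) lies 19 mm behind it (env.grip_depth is the distance from the TCP to the grasp point, in mm); z points along the fingers, y is the line along which they close (so a half turn about z gives the same grasp; the last joint's range is limited). The gripper opens to 88 mm and grips with 3 to 60 N. Pads are 19 mm wide; open, the fingers measure 130 mm over their backs; the gripper's body (78 mm by 193 mm) begins 47 mm behind the grasp point.
Start: joints at [1.584, 0.359, 0.012, 0, -1.224, -0.288], TCP at [183.174, 649.648, 226.561] pointing down, gripper open.
Joint ranges: [-3.07, 3.07], [-1.43, 2.12], [-1.02, 1.25], [-3.03, 1.67], [-3.05, -0], [-3.03, 3.03]. Speed limits (rad/s): [2.39, 2.39, 3.01, 3.14, 3.14, 3.14].

## Interface

Orientations are given as a rotation vector (axis times angle).
In Python, from bench import env gives the robot as it stands. The module is installed in compiled form; this text tells all that it offers.
- The arm moves only by the tool arm_command, never from a script. Its arguments are lists of equal length, an entry for each row: "dp": the shift along the world's x, y, z in units of 30 mm (1.0 is 30 mm), a list of three; "rot": the turn, a rotation vector about the world's x, y, z in units of 4 degrees (1.0 is 4 degrees), a list of three; "jaw": the closure, from 0 (fully open) to 1 (shut). In form: {"dp": [[x, y, z], ...], "rot": [[ax, ay, az], ...], "jaw": [jaw, ...]}. A call has 1 to 20 rows; each row shifts and turns the commanded pose from where the row before left it; what a row does not reach is not made up. A row lasts 1/8 s, in which the tool goes at most 62.5 mm and 10.7 degrees, less where a joint would pass 70% of its speed; a pose out of reach is approached as far as the arm can. A call with a number of a shift or a turn outside -1 to 1 is refused whole. A call with a gripper value outside its range is refused whole. The fingers move at their own pace and stop on an object; "grip_force" is the grip in N (left out, the last holds). Time passes only in rows, so rows that do not move let the fingers close. It gives the time, the measured TCP pose, the force, the opening and the grip force at its end, in the units of the state.
- env.get_state(): the state, without advancing time (a new reading comes with each control period).
- env.get_image(name): name is "scene" or "side" or "wrist"; returns (picture, depth): 384x512x3 uint8, red, green, blue; 384x512 float32, mm along the optical axis (not along the pixel's ray), 0 where there is no reading.
- env.camera_info(name): a dict with "mtx" (3x3 intrinsics, pixels), "xyz" and "attitude" of the camera in the world. Camera axes: x right, y up, looking along -z (the intrinsics and any distortion apply to the point x, -y, -z); pixel columns grow to the right and rows downward; lengths in mm; the calibration is good to about 2 mm. The wrist camera is an equidistant fisheye: a pixel r from the principal point sees the ray r / f radians off the axis. A picture is of the moment at which its call begins: read the wrist's pose just before it. camera_info takes no time and is no camera call; for the wrist camera it gives the pose at the moment of the call.
- env.close_job(): hands the job in; it is judged then, once.
Trained networks look in the newest picture that a camera, given by its name, has taken for a name from the list of things; names that differ only in an ending like _2 or _b are one class to them, and where a whole thing is asked for, a point or a joint stands for the part that bears it (a point fixed in the world has none). Each returns a list of dicts, best first, with "p" (0 to 1); they miss things now and then, are a little off and sometimes report something else, mostly with a low value. They report only what shows in the picture. A call takes as long as a camera call. They do not tell look-alikes from the thing itself.
- env.recognise(camera, label): "extent" ([left, top, right, bottom] in pixels, round what is visible of it).
- env.regions_of(camera, label): "region" (384x512 bool, what is visible of it) and "extent" ([left, top, right, bottom] in pixels, round what is visible of it).
The state is a dict: "time": time; "joints": joint angles; "joint_velocities": joint speeds; "joint_torque": joint torques, N m; "tcp_pos": TCP position; "orientation": TCP orientation; "force": force on the tool from outside, world axes, zero at the start; "wrist_torque": the same for the moment, N m; "opening": finger opening in mm; "gripper_force": force on a finger pad.
Only numpy, scipy, OpenCV 4.12 (cv2) and the standard library are available. Lean on these libraries where they do the work, as an engineer would, in place of code of your own. Each camera call takes 0.05 s, during which the arm holds its last target. There are 200 camera calls.

## Working session

There is one attempt and no reset: what is moved stays moved. The work goes in short steps, Python scripts to look and compute and a tool call to move; the robot and the scene stay as the last step left them, time stands still between calls to the robot, and variables do not carry over. Pictures are saved under pics/ and viewed, at most 10 in all, crops included, and the job is handed in when it is done.

Besides the shell and the picture viewer there is one more tool, called after "Emit:" by a JSON object that holds its "api" and its "payload". arm_command: Moves the arm, as the interface text tells. Shifts and turns lie within -1 to 1; 1 stands for 30 mm of shift or 4 degrees of turn. Its arguments: {"type":"object","properties":{"dp":{"type":"array","items":{"type":"array","items":{"type":"number"}}},"rot":{"type":"array","items":{"type":"array","items":{"type":"number"}}},"jaw":{"type":"array","items":{"type":"number"}},"grip_force":{"type":"number"}},"required":["dp","rot","jaw"]}

```bash
mkdir -p pics
cat > h.py <<'E'
import numpy as np,cv2
from scipy.spatial.transform import Rotation as R
from bench import env
def att(c):
    a=np.array(c["attitude"],float)
    return a if a.shape==(3,3) else (R.from_rotvec(a) if a.size==3 else R.from_quat(a)).as_matrix()
def world(name,d,c=None):
    c=c or env.camera_info(name);K=np.array(c["mtx"]);h,w=d.shape
    u,v=np.meshgrid(np.arange(w),np.arange(h))
    x=(u-K[0,2])/K[0,0];y=(v-K[1,2])/K[1,1]
    if name=="wrist":
        r=np.hypot(x,y)+1e-9;s=np.tan(np.minimum(r,1.5))/r;x=x*s;y=y*s
    P=np.stack([x*d,-y*d,-d],-1)
    P=P@att(c).T+np.array(c["xyz"])
    P[d<=0]=np.nan
    return P
E
python3 - <<'E'
from h import *
for n in("scene","side","wrist"):
    c=env.camera_info(n);print(n,c)
    im,d=env.get_image(n);cv2.imwrite(f"pics/{n}0.png",im[...,::-1]);np.save(f"{n}0.npy",d)
    P=world(n,d,c)
    for l in("eyepiece_a","objective","square_tray","long_tray","rail","jar","weight","dish"):
        for r in env.regions_of(n,l):
            q=P[r["region"]];q=q[~np.isnan(q[:,0])]
            if len(q):print(l,round(r["p"],2),np.round(r["extent"]).astype(int),np.round(np.percentile(q,[2,50,98],axis=0)).astype(int).tolist())
print(env.get_state())
E
```

```text
scene {'mtx': array([[420.55752846,   0.        , 249.01206057],
       [  0.        , 420.55752846, 193.81682074],
       [  0.        ,   0.        ,   1.        ]]), 'xyz': array([1180.47191772,  628.77331062,  956.51392307]), 'attitude': array([0.37765665, 0.89191437, 2.25250909])}
eyepiece_a 0.66 [292 241 309 264] [[583, 224, 2], [625, 242, 54], [636, 255, 62]]
eyepiece_a 0.49 [308 215 321 234] [[493, 197, 6], [516, 214, 50], [525, 227, 62]]
objective 0.59 [185 173 191 191] [[666, -167, 5], [677, -156, 38], [685, -149, 64]]
objective 0.52 [169 184 182 204] [[721, -161, 1], [737, -141, 38], [747, -134, 65]]
square_tray 0.86 [179 115 238 158] [[396, -394, 1], [466, -324, 15], [542, -245, 43]]
square_tray 0.47 [232 141 364 325] [[313, 155, -2], [628, 248, 5], [812, 330, 195]]
long_tray 0.87 [230 142 303 200] [[346, -107, 1], [447, -39, 28], [537, 20, 42]]
rail 0.69 [230 141 364 330] [[309, 154, -1], [627, 247, 5], [813, 330, 195]]
jar 0.92 [153 127 175 159] [[603, -379, 2], [636, -340, 58], [656, -327, 88]]
weight 0.55 [348 258 372 282] [[516, 372, 1], [548, 399, 51], [562, 420, 59
[... 1696 characters left out ...]
{'time': 1.35, 'joints': array([ 1.58409730e+00,  3.58625355e-01,  1.19415836e-02,  2.35533422e-05,
       -1.22409944e+00, -2.88114696e-01]), 'joint_velocities': array([ 0.00051113,  0.00068385,  0.00128545, -0.00042881, -0.00223178,
        0.00051134]), 'joint_torque': array([-2.71446133e-04, -5.82376707e+01,  2.93293566e+01,  7.00230405e+00,
        1.22612496e-02, -1.78589448e-05]), 'tcp_pos': array([183.18355617, 649.67238129, 226.56721484]), 'orientation': array([-3.11196722e+00,  4.30304590e-01, -3.13080443e-05]), 'force': array([-0.01746795,  0.23987808,  0.8273991 ]), 'wrist_torque': array([-0.02052961, -0.02058753,  0.01365604]), 'gripper_force': 0.0, 'opening': 87.74623889432777}
```

View pictures.

Run:
```python
import cv2
a=cv2.imread("pics/scene0.png")[90:345,130:400];b=cv2.imread("pics/side0.png")[70:384,80:430]
cv2.imwrite("pics/a.png",cv2.resize(a,None,fx=2.3,fy=2.3,interpolation=2));cv2.imwrite("pics/b.png",cv2.resize(b,None,fx=1.9,fy=1.9,interpolation=2))
```

```text
(no output)
```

View pics/a.png

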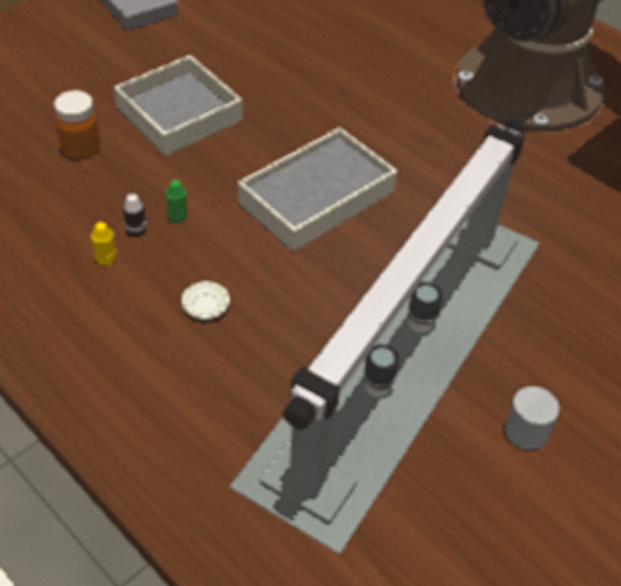

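View pics/b.png

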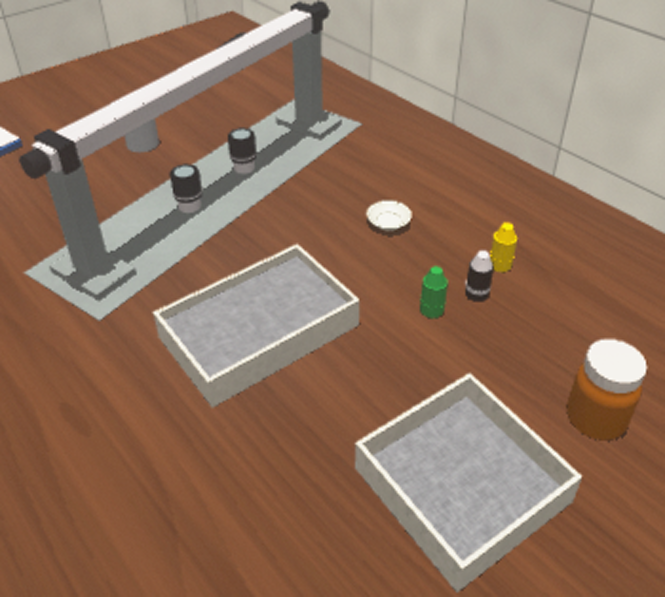

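Run:
```python
from h import *
from scipy.optimize import least_squares
Ps=[];
for n in("scene","side"):
    d=np.load(f"{n}0.npy");P=world(n,d).reshape(-1,3);P=P[~np.isnan(P[:,0])]
    def box(x0,x1,y0,y1,z0,z1):
        m=(P[:,0]>x0)&(P[:,0]<x1)&(P[:,1]>y0)&(P[:,1]<y1)&(P[:,2]>z0)&(P[:,2]<z1);return P[m]
    print(n)
    for l,a in dict(sq=(380,560,-410,-230),lt=(330,550,-125,35)).items():
        q=box(*a,36,46);r=cv2.minAreaRect(q[:,:2].astype(np.float32));print(l,np.round(r[0],1),np.round(r[1],1),round(r[2],1),"rim z",np.median(q[:,2]).round(1))
        c=r[0];f=box(c[0]-35,c[0]+35,c[1]-35,c[1]+35,-5,60);print("  floor",np.median(f[:,2]).round(1))
    q=box(250,850,100,360,183,195.5)
    r=cv2.minAreaRect(q[:,:2].astype(np.float32));print("rail",np.round(r[0],1),np.round(r[1],1),round(r[2],1),np.median(q,0).round(1))
    cam=np.array(env.camera_info(n)["xyz"])
    for l,(x,y,R_,z0,z1) in dict(e1=(507,205,19.5,26,54),e2=(617,235,19.5,26,54),green=(608,-152,14,4,42),obj=(669,-168,14,4,42),yel=(734,-152,14,4,42)).items():
        q=box(x-40,x+40,y-40,y+40,z0,z1);q=q[np.hypot(q[:,0]-x,q[:,1]-y)<30]
        t=np.array([x,y])-cam[:2];t/=np.linalg.norm(t)
        g=lambda c:np.hypot(q[:,0]-c[0],q[:,1]-c[1])-R_
        s=least_squares(g,np.array([x,y])+t*8,loss="soft_l1")
        tp=box(x-30,x+30,y-30,y+30,45,75)
        print(l,s.x.round(1),len(q),np.abs(s.fun).mean().round(1),"top",np.percentile(tp[:,2],95).round(1))
    for l,(x,y) in dict(dish=(687,2),jar=(628,-357),w=(538,394)).items():
        q=box(x-50,x+50,y-50,y+50,10,100);print(l,q[:,:2].min(0).round(),q[:,:2].max(0).round())
```

```text
scene
sq [ 468.1 -320.9] [150.2 143.7] 85.2 rim z 39.7
  floor 12.0
lt [439.4 -44.2] [125.7 194.6] 86.4 rim z 40.1
  floor 27.3
rail [556.9 221.4] [520.9  45.7] 13.7 [609.9 235.  191.6]
e1 [504.4 207.4] 91 1.0 top 62.2
e2 [616.3 236.1] 90 0.8 top 61.6
green [ 623.9 -128.6] 84 4.4 top 64.9
obj [ 683.9 -144.5] 79 4.7 top 63.8
yel [ 746.  -130.7] 83 4.4 top 65.5
dish [659. -27.] [719.  33.]
jar [ 597. -383.] [ 657. -325.]
w [512. 370.] [563. 420.]
side
sq [ 469.8 -322.8] [141.2 141.8] 84.3 rim z 40.4
  floor 12.0
lt [442.3 -47.4] [124.5 191.5] 86.3 rim z 40.1
  floor 27.2
rail [558.7 218. ] [522.3  48.7] 13.8 [492.  197.  191.5]
e1 [493.  174.7] 144 4.9 top 60.4
e2 [618.8 234.4] 122 1.0 top 60.8
green [ 613.6 -149.8] 166 0.6 top 63.8
obj [ 673.6 -166.3] 164 0.7 top 63.4
yel [ 715.1 -165.2] 152 3.7 top 63.6
dish [662. -29.] [719.  31.]
jar [ 597. -390.] [ 654. -332.]
w [513. 364.] [559. 397.]
```

Emit:
{"api": "arm_command", "payload": {"dp": [[0.4, -0.4, 0.8], [0.7, -0.8, 0.8], [0.78, -0.86, 0.8], [0.78, -0.86, 0.2], [0.78, -0.86, 0], [0.78, -0.86, 0], [0.78, -0.86, 0], [0.78, -0.86, 0], [0.78, -0.86, 0], [0.78, -0.86, 0], [0.78, -0.86, 0], [0.78, -0.86, 0], [0.78, -0.86, 0], [0.78, -0.86, 0], [0.78, -0.86, 0], [0.78, -0.86, 0], [0.78, -0.86, 0], [0.78, -0.86, 0], [0.78, -0.86, 0], [0.78, -0.86, 0]], "rot": [[0, 0, -0.76], [0, 0, -0.76], [0, 0, -0.76], [0, 0, -0.76], [0, 0, -0.76], [0, 0, -0.76], [0, 0, -0.76], [0, 0, -0.76], [0, 0, -0.76], [0, 0, -0.76], [0, 0, -0.76], [0, 0, -0.76], [0, 0, -0.76], [0, 0, -0.76], [0, 0, -0.76], [0, 0, -0.76], [0, 0, -0.76], [0, 0, -0.76], [0, 0, -0.76], [0, 0, -0.76]], "jaw": [0, 0, 0, 0, 0, 0, 0, 0, 0, 0, 0, 0, 0, 0, 0, 0, 0, 0, 0, 0]}}

```text
time: 3.85
tcp_pos: [638.1, 148.3, 304.6]
orientation: [-2.465, 1.948, -0.0]
force: [1.5, 0.1, -0.7]
opening: 87.7
gripper_force: 0.0
```

Emit:
{"api": "arm_command", "payload": {"dp": [[0, 0, -0.1], [0, 0, -0.4], [0, 0, -0.6], [0, 0, -0.6], [0, 0, -0.6], [0, 0, -0.6], [0, 0, -0.6], [0, 0, -0.6], [0, 0, -0.6], [0, 0.15, -0.6], [0, 0, 0]], "rot": [[0.971, 0.239, 0], [0.971, 0.239, 0], [0.971, 0.239, 0], [0.971, 0.239, 0], [0.971, 0.239, 0], [0.971, 0.239, 0], [0.971, 0.239, 0], [0.971, 0.239, 0], [0.971, 0.239, 0], [0.971, 0.239, 0], [0, 0, 0]], "jaw": [0, 0, 0, 0, 0, 0, 0, 0, 0, 0, 0]}}

```text
time: 5.22
tcp_pos: [636.6, 152.5, 142.8]
orientation: [-2.049, 1.623, 0.755]
force: [-0.2, -0.7, 0.0]
opening: 87.7
gripper_force: 0.0
```

Run:
```python
from h import *
from scipy.optimize import least_squares
s=env.get_state();print(s["tcp_pos"].round(1),R.from_rotvec(s["orientation"]).as_matrix().round(3).tolist(),s["joints"].round(2))
c=env.camera_info("wrist");im,d=env.get_image("wrist");cv2.imwrite("pics/w1.png",im[...,::-1]);P=world("wrist",d,c).reshape(-1,3);np.save("w1.npy",P)
P=P[~np.isnan(P[:,0])]
cam=np.array(c["xyz"]);print(cam)
for x,y in((504.4,207.4),(617.5,235)):
    q=P[(np.hypot(P[:,0]-x,P[:,1]-y)<32)&(P[:,2]>28)&(P[:,2]<52)];t=np.array([x,y])-cam[:2];t/=np.linalg.norm(t)
    if len(q)<10: print("few",len(q));continue
    r=least_squares(lambda k:np.hypot(q[:,0]-k[0],q[:,1]-k[1])-19.5,np.median(q[:,:2],0)+18*t,loss="soft_l1")
    tp=P[(np.hypot(P[:,0]-x,P[:,1]-y)<15)&(P[:,2]>40)]
    print(r.x.round(1),np.abs(r.fun).mean().round(2),len(q),np.percentile(tp[:,2],[50,95]) if len(tp) else 0)
```

```text
[636.6 152.5 142.8] [[0.172, -0.973, -0.156], [-0.746, -0.232, 0.624], [-0.643, 0.009, -0.766]] [ 0.09  0.52  0.14 -0.7  -1.38  0.35]
[ 6.74226903e+02 -2.30967823e-01  2.17351455e+02]
[506.8 208.1] 0.43 691 [58.67716581 59.48595123]
[618.6 236.9] 0.39 759 [58.65876973 59.39348083]
```

View pics/w1.png

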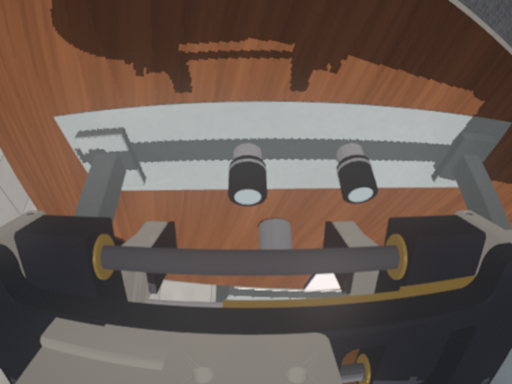

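Emit:
{"api": "arm_command", "payload": {"dp": [[-0.12, 0.543, -0.665], [-0.12, 0.543, -0.665], [-0.12, 0.543, -0.665], [-0.12, 0.543, -0.665], [-0.12, 0.543, -0.665], [-0.071, 0.32, -0.391], [-0.035, 0.16, -0.196], [0, 0, 0], [0, 0, 0], [0, 0, 0], [0, 0, 0], [0, 0, 0], [0, 0, 0], [0, 0, 0]], "rot": [[0, 0, 0], [0, 0, 0], [0, 0, 0], [0, 0, 0], [0, 0, 0], [0, 0, 0], [0, 0, 0], [0, 0, 0], [0, 0, 0], [0, 0, 0], [0, 0, 0], [0, 0, 0], [0, 0, 0], [0, 0, 0]], "jaw": [0, 0, 0, 0, 0, 0, 0, 0, 1, 1, 1, 1, 1, 1], "grip_force": 12}}

```text
time: 7.02
tcp_pos: [616.1, 249.6, 28.2]
orientation: [-2.051, 1.618, 0.751]
force: [-1.0, -0.2, 0.5]
opening: 39.0
gripper_force: 12.0
```

Emit:
{"api": "arm_command", "payload": {"dp": [[0, 0, 0.15], [0.07, -0.25, 0.3], [0.12, -0.5, 0.61], [0.13, -0.53, 0.65], [0.13, -0.53, 0.65], [0.13, -0.53, 0.65], [0.13, -0.53, 0.65], [0, -0.7, 0.3], [-0.25, -0.91, 0], [-0.4, -0.91, 0], [-0.4, -0.91, 0], [-0.4, -0.91, 0], [-0.4, -0.91, 0], [-0.4, -0.91, 0], [-0.4, -0.91, 0], [-0.4, -0.91, 0], [-0.4, -0.91, 0], [-0.4, -0.91, 0], [-0.4, -0.91, 0], [-0.4, -0.91, 0]], "rot": [[0, 0, 0], [0, 0, 0], [0, 0, 0], [0, 0, 0], [0, 0, 0], [0, 0, 0], [0, 0, 0], [0, 0, 0], [0, 0, -0.4], [0, 0, -0.4], [0, 0, -0.4], [0, 0, -0.4], [0, 0, -0.4], [0, 0, -0.4], [0, 0, -0.4], [0, 0, -0.4], [0, 0, -0.4], [0, 0, -0.4], [0, 0, -0.4], [0, 0, -0.35]], "jaw": [1, 1, 1, 1, 1, 1, 1, 1, 1, 1, 1, 1, 1, 1, 1, 1, 1, 1, 1, 1]}}

```text
time: 9.52
tcp_pos: [496.8, -186.9, 147.4]
orientation: [-1.716, 1.894, 0.629]
force: [0.7, 0.0, -1.7]
opening: 38.7
gripper_force: 12.0
```

Emit:
{"api": "arm_command", "payload": {"dp": [[-0.2, -0.8, 0], [-0.2, -0.8, 0], [-0.2, -0.8, -0.3], [-0.19, -0.6, -0.6], [0, 0, -0.8], [0, 0, -0.7], [0, 0, -0.4], [0, 0, -0.2], [0, 0, 0]], "rot": [[0, 0, 0], [0, 0, 0], [0, 0, 0], [0, 0, 0], [0, 0, 0], [0, 0, 0], [0, 0, 0], [0, 0, 0], [0, 0, 0]], "jaw": [1, 1, 1, 1, 1, 1, 1, 1, 1]}}

```text
time: 10.65
tcp_pos: [474.5, -274.8, 57.0]
orientation: [-1.719, 1.892, 0.63]
force: [0.0, 0.0, -1.8]
opening: 38.8
gripper_force: 12.0
```

Run:
```python
from h import *
s=env.get_state();print(s["tcp_pos"].round(1),R.from_rotvec(s["orientation"]).as_matrix().round(3).tolist(),s["force"])
im,d=env.get_image("side");cv2.imwrite("pics/s1.png",cv2.resize(im[200:384,200:450,::-1],None,fx=2.5,fy=2.5))
```

```text
[ 474.5 -274.8   57. ] [[-0.075, -0.996, 0.057], [-0.762, 0.095, 0.64], [-0.643, 0.004, -0.766]] [ 0.04930758  0.03701504 -1.8027363 ]
```

View pics/s1.png

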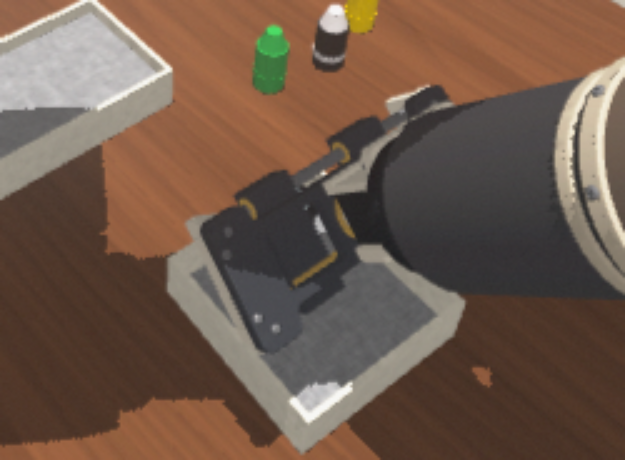

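Emit:
{"api": "arm_command", "payload": {"dp": [[0, -0.17, -0.2], [0, 0, -0.12], [0, 0, -0.05], [0, 0, -0.03], [0, 0, 0]], "rot": [[0, 0, 0], [0, 0, 0], [0, 0, 0], [0, 0, 0], [0, 0, 0]], "jaw": [1, 1, 1, 1, 1]}}

```text
time: 11.32
tcp_pos: [474.3, -280.2, 45.0]
orientation: [-1.718, 1.893, 0.63]
force: [-0.3, -0.9, -1.2]
opening: 38.5
gripper_force: 12.0
```

Emit:
{"api": "arm_command", "payload": {"dp": [[0, 0, -0.05], [0, 0, -0.05], [0, 0, 0]], "rot": [[0, 0, 0], [0, 0, 0], [0, 0, 0]], "jaw": [1, 1, 1]}}

```text
time: 11.7
tcp_pos: [474.2, -280.1, 41.9]
orientation: [-1.718, 1.893, 0.63]
force: [0.2, 0.6, -0.8]
opening: 38.7
gripper_force: 12.0
```

Emit:
{"api": "arm_command", "payload": {"dp": [[0, 0, -0.04], [0, 0, -0.04], [0, 0, 0]], "rot": [[0, 0, 0], [0, 0, 0], [0, 0, 0]], "jaw": [1, 1, 1]}}

```text
time: 12.08
tcp_pos: [474.3, -280.2, 39.5]
orientation: [-1.718, 1.893, 0.63]
force: [-0.6, 0.3, -2.1]
opening: 38.7
gripper_force: 12.0
```

Emit:
{"api": "arm_command", "payload": {"dp": [[0, 0, -0.03], [0, 0, -0.03], [0, 0, 0]], "rot": [[0, 0, 0], [0, 0, 0], [0, 0, 0]], "jaw": [1, 1, 1]}}

```text
time: 12.45
tcp_pos: [474.3, -280.2, 38.1]
orientation: [-1.718, 1.892, 0.63]
force: [-1.3, 0.9, 1.8]
opening: 38.7
gripper_force: 12.0
```

Emit:
{"api": "arm_command", "payload": {"dp": [[0, 0, 0], [0, 0, 0], [0, 0, 0], [0, 0, 0], [-0.01, -0.1, 0.12], [-0.02, -0.2, 0.24], [-0.03, -0.42, 0.5], [-0.03, -0.42, 0.5], [-0.03, -0.42, 0.5]], "rot": [[0, 0, 0], [0, 0, 0], [0, 0, 0], [0, 0, 0], [0, 0, 0], [0, 0, 0], [0, 0, 0], [0, 0, 0], [0, 0, 0]], "jaw": [0.55, 0.34, 0.34, 0.34, 0.34, 0.34, 0.34, 0.34, 0.34]}}

```text
time: 13.58
tcp_pos: [470.7, -328.4, 95.1]
orientation: [-1.718, 1.893, 0.628]
force: [0.6, -0.4, -0.4]
opening: 57.8
gripper_force: 0.0
```

Run:
```python
from h import *
from scipy.optimize import least_squares
s=env.get_state();print(s["tcp_pos"].round(1),s["opening"])
c=env.camera_info("wrist");im,d=env.get_image("wrist");cv2.imwrite("pics/w2.png",im[...,::-1]);P=world("wrist",d,c).reshape(-1,3)
P=P[~np.isnan(P[:,0])]
q=P[(abs(P[:,0]-470)<50)&(abs(P[:,1]+300)<45)&(P[:,2]>62)&(P[:,2]<78)]
print(len(q),np.percentile(q,[2,50,98],axis=0).round(1))
```

```text
[ 470.7 -328.4   95.1] 57.756633651430214
1395 [[ 455.5 -312.6   62.4]
 [ 472.5 -301.7   68.8]
 [ 490.5 -278.1   70.1]]
```

View pics/w2.png

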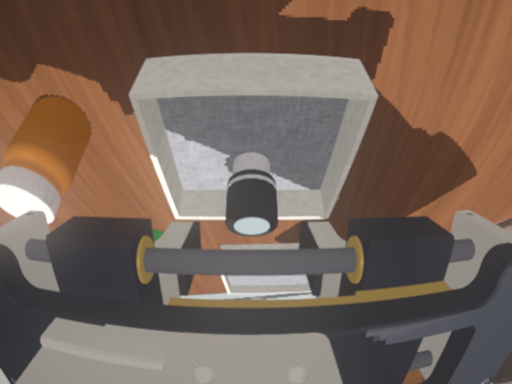

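Emit:
{"api": "arm_command", "payload": {"dp": [[0, 0, 0.7], [0, 0.3, 0.75], [0.12, 0.93, 0.1], [0.12, 0.93, 0], [0.12, 0.93, 0], [0.12, 0.93, 0], [0.12, 0.93, 0], [0.12, 0.93, 0], [0.12, 0.93, 0], [0.12, 0.93, 0], [0.12, 0.93, 0], [0.12, 0.93, 0], [0.12, 0.93, 0], [0.12, 0.93, 0], [0.12, 0.93, 0], [0.12, 0.93, 0], [0.12, 0.93, 0], [0.05, 0.8, 0], [0, 0.1, 0], [0, 0, 0]], "rot": [[0, 0, 0], [0, 0, 0], [0, 0, 0.32], [0, 0, 0.32], [0, 0, 0.32], [0, 0, 0.32], [0, 0, 0.32], [0, 0, 0.32], [0, 0, 0.32], [0, 0, 0.32], [0, 0, 0.32], [0, 0, 0.32], [0, 0, 0.32], [0, 0, 0.32], [0, 0, 0.32], [0, 0, 0.32], [0, 0, 0.32], [0, 0, 0], [0, 0, 0], [0, 0, 0]], "jaw": [0.34, 0, 0, 0, 0, 0, 0, 0, 0, 0, 0, 0, 0, 0, 0, 0, 0, 0, 0, 0]}}

```text
time: 16.12
tcp_pos: [525.9, 127.8, 141.0]
orientation: [-2.056, 1.614, 0.751]
force: [0.2, 0.1, 0.9]
opening: 88.0
gripper_force: 0.0
```

Run:
```python
from h import *
from scipy.optimize import least_squares
s=env.get_state();T=R.from_rotvec(s["orientation"]).as_matrix();print(s["tcp_pos"].round(1),T.round(3).tolist())
c=env.camera_info("wrist");im,d=env.get_image("wrist");P=world("wrist",d,c).reshape(-1,3)
P=P[~np.isnan(P[:,0])];cam=np.array(c["xyz"]);x,y=506.8,208.1
q=P[(np.hypot(P[:,0]-x,P[:,1]-y)<32)&(P[:,2]>28)&(P[:,2]<52)];t=np.array([x,y])-cam[:2];t/=np.linalg.norm(t)
r=least_squares(lambda k:np.hypot(q[:,0]-k[0],q[:,1]-k[1])-19.5,np.median(q[:,:2],0)+18*t,loss="soft_l1").x
print(r); g=np.array([*r,43])+19*T[:,2];print("go",(g-s["tcp_pos"])/30)
```

```text
[525.9 127.8 141. ] [[0.181, -0.971, -0.156], [-0.745, -0.239, 0.623], [-0.643, 0.003, -0.766]]
[506.97602038 208.13470008]
go [-0.72787282  3.07162676 -3.75209715]
```

Emit:
{"api": "arm_command", "payload": {"dp": [[-0.124, 0.522, -0.638], [-0.124, 0.522, -0.638], [-0.124, 0.522, -0.638], [-0.124, 0.522, -0.638], [-0.124, 0.522, -0.638], [-0.073, 0.307, -0.375], [-0.036, 0.154, -0.188], [0, 0, 0], [0, 0, 0], [0, 0, 0], [0, 0, 0], [0, 0, 0], [0, 0, 0], [0, 0, 0]], "rot": [[0, 0, 0], [0, 0, 0], [0, 0, 0], [0, 0, 0], [0, 0, 0], [0, 0, 0], [0, 0, 0], [0, 0, 0], [0, 0, 0], [0, 0, 0], [0, 0, 0], [0, 0, 0], [0, 0, 0], [0, 0, 0]], "jaw": [0, 0, 0, 0, 0, 0, 0, 0, 1, 1, 1, 1, 1, 1], "grip_force": 12}}

```text
time: 17.92
tcp_pos: [504.3, 219.6, 27.5]
orientation: [-2.054, 1.615, 0.752]
force: [-0.1, -0.2, 0.9]
opening: 38.3
gripper_force: 12.0
```

Emit:
{"api": "arm_command", "payload": {"dp": [[0, 0, 0.15], [0.07, -0.25, 0.3], [0.12, -0.5, 0.61], [0.13, -0.53, 0.65], [0.13, -0.53, 0.65], [0.13, -0.53, 0.65], [0.13, -0.53, 0.65], [0, -0.7, 0.3], [-0.15, -0.91, 0], [-0.15, -0.91, 0], [-0.15, -0.91, 0], [-0.15, -0.91, 0], [-0.15, -0.91, 0], [-0.15, -0.91, 0], [-0.15, -0.91, 0], [-0.15, -0.91, 0], [-0.15, -0.91, 0], [-0.15, -0.91, 0], [-0.15, -0.91, 0], [-0.15, -0.91, 0]], "rot": [[0, 0, 0], [0, 0, 0], [0, 0, 0], [0, 0, 0], [0, 0, 0], [0, 0, 0], [0, 0, 0], [0, 0, 0], [0, 0, -0.4], [0, 0, -0.4], [0, 0, -0.4], [0, 0, -0.4], [0, 0, -0.4], [0, 0, -0.4], [0, 0, -0.4], [0, 0, -0.4], [0, 0, -0.4], [0, 0, -0.4], [0, 0, -0.4], [0, 0, -0.4]], "jaw": [1, 1, 1, 1, 1, 1, 1, 1, 1, 1, 1, 1, 1, 1, 1, 1, 1, 1, 1, 1]}}

```text
time: 20.42
tcp_pos: [470.7, -216.5, 146.1]
orientation: [-1.716, 1.894, 0.63]
force: [1.2, 0.2, -1.4]
opening: 38.6
gripper_force: 12.0
```

Emit:
{"api": "arm_command", "payload": {"dp": [[-0.04, -0.9, 0], [-0.04, -0.9, 0], [-0.04, -0.9, 0], [0, -0.9, 0], [0, -0.5, -0.2], [0, -0.07, -0.6], [0, 0, -0.8], [0, 0, -0.8], [0, 0, -0.5], [0, 0, -0.3], [0, 0, -0.1], [0, 0, -0.05], [0, 0, 0]], "rot": [[0, 0, 0], [0, 0, 0], [0, 0, 0], [0, 0, 0], [0, 0, 0], [0, 0, 0], [0, 0, 0], [0, 0, 0], [0, 0, 0], [0, 0, 0], [0, 0, 0], [0, 0, 0], [0, 0, 0]], "jaw": [1, 1, 1, 1, 1, 1, 1, 1, 1, 1, 1, 1, 1]}}

```text
time: 22.05
tcp_pos: [468.3, -340.4, 46.4]
orientation: [-1.718, 1.893, 0.628]
force: [-0.6, 0.4, -1.5]
opening: 38.5
gripper_force: 12.0
```

Emit:
{"api": "arm_command", "payload": {"dp": [[0, 0, -0.06], [0, 0, -0.06], [0, 0, -0.05], [0, 0, -0.03], [0, 0, 0], [0, 0, 0]], "rot": [[0, 0, 0], [0, 0, 0], [0, 0, 0], [0, 0, 0], [0, 0, 0], [0, 0, 0]], "jaw": [1, 1, 1, 1, 1, 1]}}

```text
time: 22.8
tcp_pos: [468.0, -340.2, 39.8]
orientation: [-1.718, 1.893, 0.63]
force: [-0.2, 0.3, -2.1]
opening: 38.7
gripper_force: 12.0
```

Emit:
{"api": "arm_command", "payload": {"dp": [[0, 0, -0.03], [0, 0, -0.02], [0, 0, 0], [0, 0, 0]], "rot": [[0, 0, 0], [0, 0, 0], [0, 0, 0], [0, 0, 0]], "jaw": [1, 1, 1, 1]}}

```text
time: 23.3
tcp_pos: [468.0, -340.2, 38.3]
orientation: [-1.718, 1.893, 0.63]
force: [0.4, -0.4, -1.8]
opening: 38.7
gripper_force: 12.0
```

Emit:
{"api": "arm_command", "payload": {"dp": [[0, 0, -0.03], [0, 0, 0], [0, 0, 0]], "rot": [[0, 0, 0], [0, 0, 0], [0, 0, 0]], "jaw": [1, 1, 1]}}

```text
time: 23.68
tcp_pos: [468.0, -340.2, 37.6]
orientation: [-1.718, 1.893, 0.63]
force: [-0.6, 0.3, 1.2]
opening: 38.8
gripper_force: 12.0
```

Emit:
{"api": "arm_command", "payload": {"dp": [[0, 0, 0], [0, 0, 0], [0, 0, 0], [0, 0, 0], [-0.01, -0.1, 0.12], [-0.02, -0.2, 0.24], [-0.03, -0.42, 0.5], [-0.03, -0.42, 0.5], [-0.03, -0.42, 0.5], [0.2, 0, 0.9], [0.5, 0, 0.9]], "rot": [[0, 0, 0], [0, 0, 0], [0, 0, 0], [0, 0, 0], [0, 0, 0], [0, 0, 0], [0, 0, 0], [0, 0, 0], [0, 0, 0], [0, 0, 0], [0, 0, 0]], "jaw": [0.55, 0.34, 0.34, 0.34, 0.34, 0.34, 0.34, 0.34, 0.34, 0.34, 0.34]}}

```text
time: 25.05
tcp_pos: [485.0, -388.1, 148.7]
orientation: [-1.717, 1.894, 0.629]
force: [1.1, -0.2, 0.0]
opening: 58.0
gripper_force: 0.0
```

Run:
```python
from h import *
from scipy.optimize import least_squares
s=env.get_state();T=R.from_rotvec(s["orientation"]);print(s["tcp_pos"].round(1),s["joints"].round(2))
G=R.from_matrix(np.array([[-1,0,0],[0,1,0],[0,0,-1.]]).T)
v=(G*T.inv()).as_rotvec(degrees=True)/4;print("rot units",v.round(3),np.linalg.norm(v))
c=env.camera_info("wrist");im,d=env.get_image("wrist");cv2.imwrite("pics/w3.png",im[...,::-1])
P=world("wrist",d,c).reshape(-1,3);P=P[~np.isnan(P[:,0])]
for y0 in(-294,-352):
    q=P[(abs(P[:,0]-470)<30)&(abs(P[:,1]-y0)<26)&(P[:,2]>64)&(P[:,2]<78)];print(len(q),np.percentile(q,[2,50,98],axis=0).round(1).tolist() if len(q) else 0)
d=np.load("side0.npy");P=world("side",d).reshape(-1,3);d=np.load("scene0.npy");Q=world("scene",d).reshape(-1,3)
for n,P,cam in(("side",P,env.camera_info("side")["xyz"]),("scene",Q,env.camera_info("scene")["xyz"])):
  for x,y in((612,-150),(672,-165),(736,-151)):
    q=P[(np.hypot(P[:,0]-x,P[:,1]-y)<24)&(P[:,2]>6)&(P[:,2]<42)];t=np.array([x,y])-cam[:2];t/=np.linalg.norm(t)
    r=least_squares(lambda k:np.hypot(q[:,0]-k[0],q[:,1]-k[1])-14,np.median(q[:,:2],0)+10*t,loss="soft_l1");print(n,r.x.round(1),np.abs(r.fun).mean().round(2))
```

```text
[ 485.  -388.1  148.7] [-0.73  0.64  0.31 -0.55 -1.68  0.69]
rot units [ -7.392   8.045 -20.167] 22.93665295835879
757 [[455.9, -312.4, 64.2], [473.1, -298.8, 68.6], [490.2, -277.2, 69.7]]
1210 [[450.0, -371.2, 64.8], [467.0, -356.7, 68.5], [484.1, -336.0, 69.7]]
side [ 613.5 -149.8] 0.59
side [ 673.6 -166.3] 0.74
side [ 735.5 -151.5] 0.81
scene [ 611.  -148.2] 1.09
scene [ 670.8 -164.6] 1.2
scene [ 732.8 -150.1] 1.14
```

View pics/w3.png

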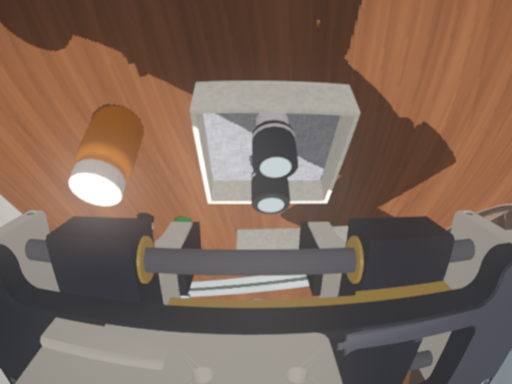

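Emit:
{"api": "arm_command", "payload": {"dp": [[0.3, 0.3, 0.5], [0.31, 0.37, 0.5], [0.31, 0.37, 0.5], [0.31, 0.37, 0.2], [0.31, 0.37, 0], [0.31, 0.37, 0], [0.31, 0.37, 0], [0.31, 0.37, 0], [0.31, 0.37, 0], [0.31, 0.37, 0], [0.31, 0.37, 0], [0.31, 0.37, 0], [0.31, 0.37, 0], [0.31, 0.37, 0], [0.31, 0.37, 0], [0.31, 0.37, 0], [0.31, 0.37, 0], [0.31, 0.37, 0], [0.31, 0.37, 0], [0.31, 0.37, 0]], "rot": [[-0.321, 0.35, -0.877], [-0.321, 0.35, -0.877], [-0.321, 0.35, -0.877], [-0.321, 0.35, -0.877], [-0.321, 0.35, -0.877], [-0.321, 0.35, -0.877], [-0.321, 0.35, -0.877], [-0.321, 0.35, -0.877], [-0.321, 0.35, -0.877], [-0.321, 0.35, -0.877], [-0.321, 0.35, -0.877], [-0.321, 0.35, -0.877], [-0.321, 0.35, -0.877], [-0.321, 0.35, -0.877], [-0.321, 0.35, -0.877], [-0.321, 0.35, -0.877], [-0.321, 0.35, -0.877], [-0.321, 0.35, -0.877], [-0.321, 0.35, -0.877], [-0.321, 0.35, -0.877]], "jaw": [0.34, 0.34, 0, 0, 0, 0, 0, 0, 0, 0, 0, 0, 0, 0, 0, 0, 0, 0, 0, 0]}}

```text
time: 27.6
tcp_pos: [671.6, -167.2, 199.3]
orientation: [-0.278, 3.054, 0.103]
force: [-0.1, 1.3, -0.2]
opening: 87.8
gripper_force: 0.0
```

Emit:
{"api": "arm_command", "payload": {"dp": [[0, 0, 0], [0, 0, 0], [0, 0, 0], [0, 0, 0]], "rot": [[-0.321, 0.35, -0.877], [-0.321, 0.35, -0.877], [-0.321, 0.345, -0.877], [0, 0, 0]], "jaw": [0, 0, 0, 0]}}

```text
time: 28.1
tcp_pos: [671.5, -167.0, 198.5]
orientation: [-0.002, 3.141, 0.002]
force: [0.1, -0.3, 0.2]
opening: 87.5
gripper_force: 0.0
```

Run:
```python
from h import *
from scipy.optimize import least_squares
s=env.get_state();T=R.from_rotvec(s["orientation"]);print(s["tcp_pos"].round(1),s["joints"].round(2),T.as_matrix().round(3).tolist())
c=env.camera_info("wrist");im,d=env.get_image("wrist");cv2.imwrite("pics/w4.png",im[...,::-1])
P=world("wrist",d,c).reshape(-1,3);C=im.reshape(-1,3);m=~np.isnan(P[:,0]);P=P[m];C=C[m];cam=c["xyz"]
for x,y in((612,-149),(672,-165),(734,-151)):
    k=(np.hypot(P[:,0]-x,P[:,1]-y)<24)&(P[:,2]>8)&(P[:,2]<42);q=P[k];t=np.array([x,y])-cam[:2];t/=np.linalg.norm(t)
    if len(q)<20:print("few");continue
    r=least_squares(lambda k:np.hypot(q[:,0]-k[0],q[:,1]-k[1])-14,np.median(q[:,:2],0)+10*t,loss="soft_l1");print(len(q),r.x.round(1),np.abs(r.fun).mean().round(2),np.median(C[k],0))
```

```text
[ 671.5 -167.   198.5] [ 0.04  0.4   0.01 -0.   -1.18 -1.61] [[-1.0, -0.001, 0.001], [-0.001, 1.0, 0.001], [-0.001, 0.001, -1.0]]
23 [ 613.7 -148.1] 0.18 [113. 181. 108.]
121 [ 673.4 -164.7] 0.21 [84. 77. 72.]
224 [ 735.7 -149.6] 0.27 [176. 152.  34.]
```

Emit:
{"api": "arm_command", "payload": {"dp": [[0.05, 0.06, -0.4], [0, 0, -0.9], [0, 0, -0.9], [0, 0, -0.9], [0, 0, -0.9], [0, 0, -0.9], [0, 0, -0.7], [0, 0, -0.35], [0, 0, -0.15], [0, 0, 0], [0, 0, 0], [0, 0, 0], [0, 0, 0], [0, 0, 0], [0, 0, 0], [0, 0, 0], [0, 0, 0]], "rot": [[0, 0, 0], [0, 0, 0], [0, 0, 0], [0, 0, 0], [0, 0, 0], [0, 0, 0], [0, 0, 0], [0, 0, 0], [0, 0, 0], [0, 0, 0], [0, 0, 0], [0, 0, 0], [0, 0, 0], [0, 0, 0], [0, 0, 0], [0, 0, 0], [0, 0, 0]], "jaw": [0, 0, 0, 0, 0, 0, 0, 0, 0, 0, 1, 1, 1, 1, 1, 1, 1], "grip_force": 12}}

```text
time: 30.28
tcp_pos: [672.6, -165.2, 15.2]
orientation: [-0.001, 3.141, 0.002]
force: [0.7, 0.0, -0.3]
opening: 27.2
gripper_force: 12.0
```

Emit:
{"api": "arm_command", "payload": {"dp": [[0, 0, 0.2], [0, 0, 0.6], [0, 0, 0.9], [0, 0, 0.9], [0, 0, 0.9], [-0.4, 0.2, 0.5], [-0.65, 0.34, 0], [-0.65, 0.34, 0], [-0.65, 0.34, 0], [-0.65, 0.34, 0], [-0.65, 0.34, 0], [-0.65, 0.34, 0], [-0.65, 0.34, 0], [-0.65, 0.34, 0], [-0.65, 0.34, 0], [-0.65, 0.34, 0], [-0.65, 0.34, 0], [0, 0, -0.3], [0, 0, -0.7], [0, 0, -0.7]], "rot": [[0, 0, 0], [0, 0, 0], [0, 0, 0], [0, 0, 0], [0, 0, 0], [0, 0, 0], [0, 0, 0], [0, 0, 0], [0, 0, 0], [0, 0, 0], [0, 0, 0], [0, 0, 0], [0, 0, 0], [0, 0, 0], [0, 0, 0], [0, 0, 0], [0, 0, 0], [0, 0, 0], [0, 0, 0], [0, 0, 0]], "jaw": [1, 1, 1, 1, 1, 1, 1, 1, 1, 1, 1, 1, 1, 1, 1, 1, 1, 1, 1, 1]}}

```text
time: 32.78
tcp_pos: [446.1, -47.1, 83.8]
orientation: [-0.001, 3.14, 0.002]
force: [-0.2, 0.3, -2.1]
opening: 27.5
gripper_force: 12.0
```

Emit:
{"api": "arm_command", "payload": {"dp": [[0, 0, -0.5], [0, 0, -0.4], [0, 0, -0.2], [0, 0, -0.08], [0, 0, 0]], "rot": [[0, 0, 0], [0, 0, 0], [0, 0, 0], [0, 0, 0], [0, 0, 0]], "jaw": [1, 1, 1, 1, 1]}}

```text
time: 33.4
tcp_pos: [446.3, -47.0, 49.0]
orientation: [-0.001, 3.141, 0.002]
force: [-0.7, -0.3, -0.9]
opening: 27.4
gripper_force: 12.0
```

Emit:
{"api": "arm_command", "payload": {"dp": [[0, 0, -0.06], [0, 0, -0.05], [0, 0, -0.02], [0, 0, 0]], "rot": [[0, 0, 0], [0, 0, 0], [0, 0, 0], [0, 0, 0]], "jaw": [1, 1, 1, 1]}}

```text
time: 33.9
tcp_pos: [446.1, -47.1, 44.9]
orientation: [-0.001, 3.141, 0.002]
force: [-0.1, 0.4, -1.6]
opening: 27.7
gripper_force: 12.0
```

Emit:
{"api": "arm_command", "payload": {"dp": [[0, 0, -0.04], [0, 0, -0.03], [0, 0, 0], [0, 0, 0]], "rot": [[0, 0, 0], [0, 0, 0], [0, 0, 0], [0, 0, 0]], "jaw": [1, 1, 1, 1]}}

```text
time: 34.4
tcp_pos: [446.1, -47.1, 42.8]
orientation: [-0.001, 3.141, 0.002]
force: [-0.5, 0.1, -0.9]
opening: 27.3
gripper_force: 12.0
```

Emit:
{"api": "arm_command", "payload": {"dp": [[0, 0, -0.03], [0, 0, 0], [0, 0, 0]], "rot": [[0, 0, 0], [0, 0, 0], [0, 0, 0]], "jaw": [1, 1, 1]}}

```text
time: 34.78
tcp_pos: [446.1, -47.1, 41.9]
orientation: [-0.001, 3.141, 0.002]
force: [0.1, -0.4, -1.0]
opening: 27.6
gripper_force: 12.0
```

Emit:
{"api": "arm_command", "payload": {"dp": [[0, 0, -0.03], [0, 0, 0], [0, 0, 0]], "rot": [[0, 0, 0], [0, 0, 0], [0, 0, 0]], "jaw": [1, 1, 1]}}

```text
time: 35.15
tcp_pos: [446.2, -47.0, 41.1]
orientation: [-0.001, 3.141, 0.002]
force: [0.2, -0.1, 0.5]
opening: 27.8
gripper_force: 12.0
```

Possibly just touching; one more small step to confirm.

Emit:
{"api": "arm_command", "payload": {"dp": [[0, 0, -0.02], [0, 0, 0], [0, 0, 0]], "rot": [[0, 0, 0], [0, 0, 0], [0, 0, 0]], "jaw": [1, 1, 1]}}

```text
time: 35.52
tcp_pos: [446.2, -47.0, 40.5]
orientation: [-0.001, 3.141, 0.002]
force: [-1.2, 1.4, 2.3]
opening: 27.4
gripper_force: 12.0
```

Emit:
{"api": "arm_command", "payload": {"dp": [[0, 0, 0], [0, 0, 0], [0, 0, 0], [0, 0, 0], [0, 0, 0.15], [0, 0, 0.4], [0, 0, 0.8], [0, 0, 0.9], [0, 0, 0.9], [0, 0, 0.9], [0, 0, 0.9], [0, 0, 0]], "rot": [[0, 0, 0], [0, 0, 0], [0, 0, 0], [0, 0, 0], [0, 0, 0], [0, 0, 0], [0, 0, 0], [0, 0, 0], [0, 0, 0], [0, 0, 0], [0, 0, 0], [0, 0, 0]], "jaw": [0.6, 0.43, 0.43, 0.43, 0.43, 0.43, 0.43, 0.43, 0.43, 0.43, 0.43, 0.43]}}

```text
time: 37.02
tcp_pos: [447.4, -46.8, 191.8]
orientation: [-0.001, 3.136, 0.004]
force: [0.8, 1.5, -0.2]
opening: 49.8
gripper_force: 0.0
```

Run:
```python
from h import *
print(env.get_state()["tcp_pos"].round())
a,_=env.get_image("side");b,_=env.get_image("scene")
cv2.imwrite("pics/f.png",np.hstack([cv2.resize(a[100:384,90:440],(400,325)),cv2.resize(b[90:345,130:400],(344,325))])[...,::-1])
```

```text
[447. -47. 192.]
```

View pics/f.png

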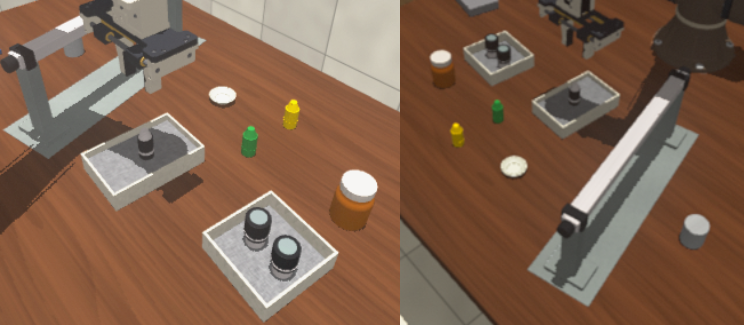

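The eyepieces stand upright in the square tray, at (258,225) and (286,252). The objective stands upright in the long tray at (146,143), and the jar, weight and dish are where they were.

```bash
python3 -c "
from bench import env
print(env.close_job())"
```

```text
the job is handed in; nothing more can be done
None
```

Both eyepieces stand upright in the square tray and the objective in the long tray; I handed the job in at about 37 s, with the jar, weight and dish unmoved and no sign of rail contact.

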